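Sweep the chasing punches off the pitch board into the tray

TASK

Clear the pitch board: with your fingers, sweep the three chasing punches that lie on it along the board and over its side edge, so that they drop into the low open steel tray standing against that side. Only push them, do not pick them up or carry them; do not touch the copper plate or drag a punch against it, and leave the hammer, the small lidded tin and the brush on the board where they are.

Things in the scene. Friction and masses are not known exactly. Their poses are not given: they have to be found in the camera images.
- board: pitch board: square black board (wooden tray filled flush with hard pitch), 400 x 400 mm, flat top 55 mm above the bench, fixed. Origin: centre of its underside; x and y along its sides, x roughly away from the robot. The punches lie on the free strip of its top that runs along the board's y, between board x = -15 mm (edge of the copper roundel) and board x = +130 mm (where the hammer and the tin begin)
- roundel: round chased copper plate, 170 mm across, bedded on the board and fixed to it, its relief 4 to 8 mm above the board's top, its centre 100 mm towards the board's -x from the board's centre. Origin: centre of its underside
- punch_a: chasing punch: loose steel bar 90 mm long along its x, 9 mm square in the middle 52 mm and tapering to 6 mm at both ends, about 50 g, lying on the board's top roughly along the board's x. Origin: its centre (4.5 mm above the board's top while it lies there)
- punch_b: chasing punch: loose steel bar 90 mm long along its x, 9 mm square in the middle 52 mm and tapering to 6 mm at both ends, about 50 g, lying on the board's top roughly along the board's x. Origin: its centre (4.5 mm above the board's top while it lies there)
- punch_c: chasing punch: loose steel bar 90 mm long along its x, 9 mm square in the middle 52 mm and tapering to 6 mm at both ends, about 50 g, lying on the board's top roughly along the board's x. Origin: its centre (4.5 mm above the board's top while it lies there)
- tray_in (a point): centre of the inner floor (3 mm above the bench) of the low open tray of folded steel, fixed on the bench against the board's +y or -y side (it varies): 190 mm along the board's x by 130 mm across outside, walls 3 mm thick, rim 40 mm above the bench and so 15 mm below the board's top. Its x and y are parallel to the board's. Its centre is 266 mm from the board's centre along the board's y
- punch_box: deep steel box of the same plan, 75 mm high, filled with standing punches (up to 115 mm high), fixed against the opposite side of the board; not used. Origin: centre of its underside
- hammer: bystander on the board near its +x edge: chasing hammer lying on its side, 29 mm round steel face, head 48 mm long across the handle (along the hammer's x), slim wooden handle 216 mm long that runs from the head along the hammer's +y; up to 30 mm high. Origin: under the middle of the head
- wax_tin: bystander on the board near its +x edge: closed round aluminium tin, 51 mm wide, 30 mm high. Origin: centre of its underside
- brush: bystander on the board in the corner at its -x, +y: small wooden bench brush, 100 x 22 mm, 20 mm high. Origin: on its underside, 30 mm from its +x end

How it is judged:
At the end, for the whole second after the job is handed in: All three punches lie at rest inside the tray's walls, their centres below its rim; the copper plate was not touched, nothing was lifted, and none of hammer, lidded tin and brush has moved by more than 15 mm (x of punch_a in the frame of tray_in between -0.092 and 0.092 m and y of punch_a in the frame of tray_in between -0.062 and 0.062 m and height (world z) of each of punch_a, punch_b, punch_c below 0.04 m and linear speed of each of punch_a, punch_b, punch_c below 0.02 m/s and x of punch_b in the frame of tray_in between -0.092 and 0.092 m and y of punch_b in the frame of tray_in between -0.062 and 0.062 m and x of punch_c in the frame of tray_in between -0.092 and 0.092 m and y of punch_c in the frame of tray_in between -0.062 and 0.062 m and distance of each of hammer, wax_tin, brush from where it was at the start of the episode below 0.015 m).
It fails at once if a punch was lifted off the board (centre more than 15 mm above where it lay) (height (world z) of any of punch_a, punch_b, punch_c above 0.0745 m).
It fails at once if a punch was carried out over the middle of the tray instead of dropping off the board's edge ((height (world z) of punch_a above 0.055 m and y of punch_a in the frame of tray_in between -0.025 and 0.025 m) or (height (world z) of punch_b above 0.055 m and y of punch_b in the frame of tray_in between -0.025 and 0.025 m) or (height (world z) of punch_c above 0.055 m and y of punch_c in the frame of tray_in between -0.025 and 0.025 m)).
It fails at once if the copper plate was touched, by the robot or by a punch (contact force between anything else and roundel above 0.5 N).
It fails at once if the hammer, the lidded tin or the brush was moved by more than 15 mm (distance of any of hammer, wax_tin, brush from where it was at the start of the episode above 0.015 m).
It also fails if it takes over 61 s, if anything falls off the work surface, if the arm or the gripper's body presses on something with over 40 N, if the wrist force passes 120 N, or if a joint passes its speed limit or range.

ROBOT

A 6-joint arm with a two-finger parallel gripper is mounted at the origin on the work surface. World frame = base frame: x ahead of the robot, y to its left, z up, the work surface at z = 0. Lengths are in m, angles in rad, forces in N, time in s.
With the tool pointing down it reaches from about 0.35 to 0.975 m from the base axis. Payload 4.9 kg.
Tool frame: the origin (TCP) lies on the mounting face of the last link; the fingertips stand 173 mm ahead of it and the grasp point (between the pads) lies 155 mm ahead of it; x points along the fingers, z is the direction in which the jaws open and shut, and the axes are right-handed (so a half turn about x gives the same grasp; the last joint's range is limited). The gripper opens to 85 mm and grips with 20 to 120 N. Pads are 22 mm wide; open, the fingers measure 114 mm over their backs; the gripper's body (76 mm by 85 mm) begins 54 mm behind the grasp point. The pads swing forward as they close: fully open they stand 13 mm farther back than shut.
Start: joints at [1.029, 0.053, 1.613, -0, 1.476, -0.119], TCP at [0.256, 0.57, 0.405] pointing down, gripper open.
Joint ranges: [-3.01, 3.01], [-1.01, 2.22], [0.06, 2.58], [-1.02, 4.17], [0.09, 2.62], [-3.14, 3.14]. Speed limits (rad/s): [2.57, 2.57, 3.14, 3.14, 3.14, 3.14].

INTERFACE

Orientations are given as a rotation vector (axis times angle).
In Python, from station import get_obs, get_image, get_calibration, finish_job, look_for, masks_of, tip_of gives the robot as it stands.
- The arm moves only by the tool carry_out, never from a script. Its argument "increments" is a list of rows, each a list of 3 entries, a list of its own where there are three numbers: the turn, a rotation vector about the world's x, y, z in units of 0.1 rad (1.0 is 0.1 rad), then the shift along the world's x, y, z in units of 20 mm (1.0 is 20 mm), then the opening, from 0 (shut) to 1 (fully open). A call has 1 to 8 rows; each row shifts and turns the pose as measured when the row begins; what a row does not reach is not made up. A row lasts 1/10 s, in which the tool goes at most 50 mm and 8.59 degrees, less where a joint would pass 70% of its speed; a pose out of reach is approached as far as the arm can. A call with a number of a shift or a turn outside -1 to 1 is refused whole. A call with a gripper value outside its range is refused whole. The fingers move at their own pace and stop on an object; "squeeze" is the grip in N (left out, the last holds). Time passes only in rows, so rows that do not move let the fingers close. It gives the time, the measured TCP pose, the force and the opening at its end, in the units of the state.
- get_obs(): the state, without advancing time (a new reading comes with each control period).
- get_image(name): name is "scene" or "top"; returns (picture, depth): 400x640x3 uint8, blue, green, red; 400x640 float32, m along the optical axis (not along the pixel's ray), 0 where there is no reading.
- get_calibration(name): a dict with "fx", "fy", "cx", "cy" (pixels), "k1" (the pictures are not rectified: a ray, as slopes to the right and down, at radius r is drawn at 1 + k1 r^2 times it, then the intrinsics apply), "position" and "orientation" of the camera in the world. Camera axes: x right, y down, z forward; pixel columns grow to the right and rows downward; lengths in m; the calibration is good to about 2 mm. A picture is of the moment at which its call begins. get_calibration takes no time and is no camera call.
- finish_job(): hands the job in, once; it reports no verdict.
Trained networks look in the newest picture that a camera, given by its name, has taken for a name from the list of things; names that differ only in an ending like _2 or _b are one class to them, and where a whole thing is asked for, a point or a joint stands for the part that bears it (a point fixed in the world has none). Each returns a list of dicts, best first, with "p" (0 to 1); they miss things now and then, are a little off and sometimes report something else, mostly with a low value. They report only what shows in the picture. A call takes as long as a camera call.
- look_for(camera, query): "centre" ([column, row] in pixels, amid what is visible of it).
- masks_of(camera, query): "region" (400x640 bool, what is visible of it) and "centre" ([column, row] in pixels, amid what is visible of it).
- tip_of(camera, query): "centre" ([column, row] in pixels: a listed point, or the origin of a listed thing).
The state is a dict: "t": time; "q": joint angles; "dq": joint speeds; "effort": joint torques, N m; "tool_pos": TCP position; "tool_rot": TCP orientation; "contact_force": force on the tool from outside, world axes, zero at the start; "wrist_torque": the same for the moment, N m; "opening": finger opening in m.
Only numpy, scipy, OpenCV 4.12 (cv2) and the standard library are available. Lean on these libraries where they do the work, as an engineer would, in place of code of your own. Each camera call takes 0.05 s, during which the arm holds its last target.

## Working session

There is one attempt and no reset: what is moved stays moved. The work goes in short steps, Python scripts to look and compute and a tool call to move; the robot and the scene stay as the last step left them, time stands still between calls to the robot, and variables do not carry over. Pictures are saved under pics/ and viewed, and the job is handed in when it is done.

Besides the shell and the picture viewer there is one more tool, called after "Call:" by a JSON object that holds its "op" and its "data". carry_out: Moves the arm, as the interface text tells. Shifts and turns lie within -1 to 1; 1 stands for 20 mm of shift or 0.1 rad of turn. Its arguments: {"type":"object","properties":{"increments":{"type":"array","items":{"type":"array"}},"squeeze":{"type":"number"}},"required":["increments"]}

```bash
ls; mkdir -p pics
python3 - <<'E'
from station import *
import cv2
o=get_obs();print(o)
for c in("scene","top"):
    im,d=get_image(c);cv2.imwrite(f"pics/{c}0.png",im);print(c,get_calibration(c))
E
```

```text
pics
{'t': 0.0, 'q': array([ 1.02899667e+00,  5.33580769e-02,  1.61433657e+00,  1.94818308e-05,
        1.47597856e+00, -1.19032297e-01]), 'dq': array([ 1.47891546e-03, -2.29677391e-04,  1.80033151e-04,  4.06473227e-04,
        1.62400465e-03,  4.93213614e-05]), 'effort': array([-1.17653258e-04, -3.93684053e+01, -3.70173526e+01, -2.41246507e-04,
        7.21282893e-03, -3.72272530e-05]), 'tool_pos': array([0.25630087, 0.56972688, 0.40343645]), 'tool_rot': array([-0.89338097,  1.38196495,  0.89190661]), 'contact_force': array([ 0.55636168, -0.5646058 ,  0.77348342]), 'wrist_torque': array([-0.02580134, -0.00726339, -0.00115129]), 'opening': 0.08541791962529835}
scene {'fx': 371.5116746439263, 'fy': 371.5116746439263, 'cx': 316.6244874451256, 'cy': 202.59514220314097, 'k1': -0.041048685815241376, 'position': array([ 1.22384578, -0.32632091,  0.52460491]), 'orientation': array([-1.86732852, -1.18214299,  0.62014524])}
top {'fx': 415.9440757411093, 'fy': 415.9440757411093, 'cx': 313.9480866117609, 'cy': 194.62747776779574, 'k1': 0.002623511989684525, 'position': array([ 0.40844806, -0.00526721,  0.83201965]), 'orientation': array([-2.11695354,  2.09972863, -0.16783561])}
```

View pics/top0.png

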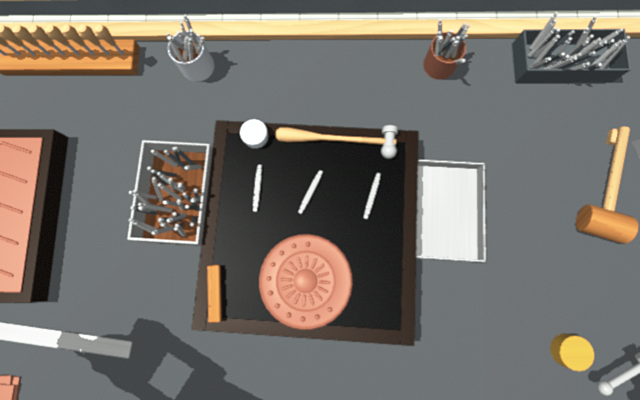

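View pics/scene0.png

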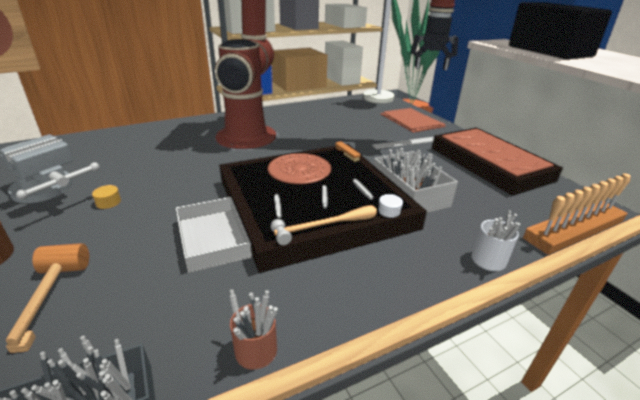

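The top view shows the tray on the right (-y) at about (451,211), punches at (257,188), (311,192) and (372,195), the roundel at (305,281), the hammer head at (390,142), the tin at (254,134), and the full box on the left. Next I measure them in world coordinates.

```bash
cat > h.py <<'E'
from station import *
import numpy as np, cv2
from scipy.spatial.transform import Rotation as R
def px2w(cam,pts,z):
    c=get_calibration(cam);K=np.array([[c['fx'],0,c['cx']],[0,c['fy'],c['cy']],[0,0,1]])
    u=cv2.undistortPoints(np.array(pts,float).reshape(-1,1,2),K,np.array([c['k1'],0,0,0.]))[:,0]
    d=R.from_rotvec(c['orientation']).apply(np.c_[u,np.ones(len(u))]);p=c['position']
    return p+d*((z-p[2])/d[:,2])[:,None]
def w2px(cam,P):
    c=get_calibration(cam);K=np.array([[c['fx'],0,c['cx']],[0,c['fy'],c['cy']],[0,0,1]])
    Ri=R.from_rotvec(c['orientation']).inv();t=-Ri.apply(c['position'])
    return cv2.projectPoints(np.array(P,float).reshape(-1,1,3),Ri.as_rotvec(),t,K,np.array([c['k1'],0,0,0.]))[0][:,0]
def punches(cam,z=0.0595):
    out=[]
    for m in masks_of(cam,"punch_a"):
        ys,xs=np.nonzero(m['region'])
        if len(xs)<10: continue
        w=px2w(cam,np.c_[xs,ys],z)[:,:2];(cx,cy),(a,b),an=cv2.minAreaRect((w*1000).astype(np.float32))
        bx=cv2.boxPoints(((cx,cy),(a,b),an))
        L=sorted([(np.linalg.norm(bx[1]-bx[0]),0),(np.linalg.norm(bx[2]-bx[1]),1)])
        k=L[1][1];v=bx[k+1]-bx[k];v=v*np.sign(v[0]);v/=np.linalg.norm(v)
        out.append((m['p'],round(cx),round(cy),round(L[1][0]),round(L[0][0]),np.degrees(np.arctan2(v[1],v[0])).round(1),(np.array([cx,cy])+45*v).round(),(np.array([cx,cy])-45*v).round()))
    return out
E
python3 - <<'E'
from h import *
im,d=get_image("top")
for p in punches("top"): print(p)
for n,z in(("board",.055),("roundel",.06),("hammer",.07),("wax_tin",.085),("brush",.075),("tray_in",.04)):
    ms=masks_of("top",n)
    for m in ms[:1]:
        ys,xs=np.nonzero(m['region'])
        w=px2w("top",np.c_[xs,ys],z)[:,:2]*1000
        r=cv2.minAreaRect(w.astype(np.float32));print(n,m['p'],np.round(r[0]),np.round(r[1]),r[2],'corners',cv2.boxPoints(r).round().tolist())
    for m in tip_of("top",n)[:2]: print(' tip',m, px2w("top",[m['centre']],z if n not in("tray_in",) else .003))
print(px2w("top",[[417,161],[485,163],[486,261],[416,259]],.04).round(3))
print("board corners",px2w("top",[[218,122],[418,131],[413,344],[193,331]],.055).round(3))
E
```

```text
(0.67, 570, 129, 88, 10, np.float32(-3.4), array([615., 126.]), array([525., 131.]))
(0.59, 562, 28, 87, 10, np.float32(-25.4), array([602.,   8.]), array([521.,  47.]))
(0.46, 555, -89, 89, 11, np.float32(-18.7), array([ 597., -103.]), array([512., -74.]))
board 0.79 [497.  29.] [404. 403.] 86.81806182861328 corners [[285.0, -161.0], [687.0, -184.0], [710.0, 219.0], [307.0, 242.0]]
 tip {'centre': [310.6, 228.2], 'p': 0.63} [[0.49305792 0.02486346 0.055     ]]
 tip {'centre': [183.7, 198.8], 'p': 0.35} [[0.54768734 0.268962   0.055     ]]
roundel 0.78 [397.  34.] [166. 168.] 29.0456485748291 corners [[284.0, 67.0], [365.0, -80.0], [511.0, 0.0], [429.0, 148.0]]
 tip {'centre': [307.4, 279.8], 'p': 0.65} [[0.39832124 0.02932086 0.06      ]]
hammer 0.77 [659. -23.] [ 64. 228.] 0.13769476115703583 corners [[627.0, 91.0], [627.0, -137.0], [691.0, -137.0], [690.0, 92.0]]
 tip {'centre': [391.4, 141.7], 'p': 0.67} [[ 0.65754698 -0.12741283  0.07      ]]
wax_tin 0.78 [670. 134.] [56. 48.] 1.8712637424468994 corners [[641.0, 157.0], [642.0, 109.0], [698.0, 111.0], [697.0, 159.0]]
 tip {'cent
[... 157 characters left out ...]
0], [423.0, 189.0], [421.0, 211.0]]
 tip {'centre': [215.5, 277.6], 'p': 0.87} [[0.40053794 0.19403183 0.075     ]]
 tip {'centre': [255.3, 183.7], 'p': 0.53} [[0.57356501 0.12867315 0.075     ]]
tray_in 0.63 [ 533. -240.] [131. 192.] 86.49258422851562 corners [[433.0, -300.0], [624.0, -312.0], [633.0, -181.0], [441.0, -169.0]]
 tip {'centre': [443.9, 214.7], 'p': 0.64} [[ 0.5277669  -0.23857134  0.003     ]]
 tip {'centre': [216.3, 281.5], 'p': 0.54} [[0.39229325 0.21098272 0.003     ]]
[[ 0.628 -0.181  0.04 ]
 [ 0.624 -0.312  0.04 ]
 [ 0.436 -0.302  0.04 ]
 [ 0.438 -0.173  0.04 ]]
board corners [[ 0.703  0.211  0.055]
 [ 0.684 -0.182  0.055]
 [ 0.289 -0.159  0.055]
 [ 0.305  0.235  0.055]]
```

Run:
```python
from h import *
o=get_obs();M=R.from_rotvec(o['tool_rot']).as_matrix();print(M.round(3))
a=np.radians(-3.3)
for s in(1,-1):
    z=s*np.array([np.cos(a),np.sin(a),0]);x=np.array([0,0,-1.]);T=np.c_[x,np.cross(z,x),z]
    print(s,(R.from_matrix(T)*R.from_matrix(M).inv()).as_rotvec()/0.1)
```

```text
[[ 0.    -0.912  0.41 ]
 [ 0.     0.41   0.912]
 [-1.    -0.     0.   ]]
1 [-3.47582833e-04  7.11254490e-04 -1.20557117e+01]
-1 [-7.86101191e-04 -3.84159654e-04  1.93602148e+01]
```

Call:
{"op": "carry_out", "data": {"increments": [[[0, 0, 0], [0.5, -1, -0.3], 0.6], [[0, 0, 0], [0.5, -1, -0.3], 0.6], [[0, 0, 0], [0.5, -1, -0.3], 0.6], [[0, 0, 0], [0.5, -1, -0.3], 0.6]]}}

```text
t: 1.2
tool_pos: [0.2963, 0.4896, 0.3816]
tool_rot: [-0.894, 1.375, 0.897]
contact_force: [1.0, 0.5, 1.1]
opening: 0.0515
```

Call:
{"op": "carry_out", "data": {"increments": [[[0, 0, -0.5], [0.48, -1, -0.17], 0.6], [[0, 0, -0.5], [0.48, -1, -0.17], 0.6], [[0, 0, -0.5], [0.48, -1, -0.17], 0.6], [[0, 0, -0.5], [0.48, -1, -0.17], 0.6], [[0, 0, -0.5], [0.48, -1, -0.17], 0.6], [[0, 0, -0.5], [0.48, -1, -0.17], 0.6], [[0, 0, -0.5], [0.48, -1, -0.17], 0.6], [[0, 0, -0.5], [0.48, -1, -0.17], 0.6]]}}

```text
t: 2.0
tool_pos: [0.3753, 0.3226, 0.3536]
tool_rot: [-0.575, 1.488, 0.577]
contact_force: [0.2, -0.1, 0.3]
opening: 0.0515
```

Call:
{"op": "carry_out", "data": {"increments": [[[0, 0, -0.5], [0.48, -1, -0.17], 0.6], [[0, 0, -0.5], [0.48, -1, -0.17], 0.6], [[0, 0, -0.5], [0.48, -1, -0.17], 0.6], [[0, 0, -0.5], [0.48, -1, -0.17], 0.6], [[0, 0, -0.5], [0.48, -1, -0.17], 0.6], [[0, 0, -0.5], [0.48, -1, -0.17], 0.6], [[0, 0, -0.5], [0.48, -1, -0.17], 0.6], [[0, 0, -0.5], [0.48, -1, -0.17], 0.6]]}}

```text
t: 2.8
tool_pos: [0.4544, 0.1556, 0.3271]
tool_rot: [-0.251, 1.546, 0.251]
contact_force: [0.7, 0.9, 1.1]
opening: 0.0514
```

Call:
{"op": "carry_out", "data": {"increments": [[[0, 0, -0.5], [0.48, -1, -0.17], 0.6], [[0, 0, -0.5], [0.48, -1, -0.17], 0.6], [[0, 0, -0.5], [0.48, -1, -0.17], 0.6], [[0, 0, -0.5], [0.48, -1, -0.17], 0.6], [[0, 0, -0.5], [0.48, -1, -0.17], 0.6], [[0, 0, -0.5], [0.48, -1, -0.17], 0.6], [[0, 0, -0.5], [0.48, -1, -0.17], 0.6], [[0, 0, -0.5], [0.48, -1, -0.17], 0.6]]}}

```text
t: 3.6
tool_pos: [0.5339, -0.0118, 0.3004]
tool_rot: [0.075, 1.556, -0.078]
contact_force: [0.2, -0.8, 0.3]
opening: 0.0511
```

```bash
cat > st.py <<'E'
from h import *
o=get_obs();M=R.from_rotvec(o['tool_rot']).as_matrix();print('yaw',np.degrees(np.arctan2(M[1,2],M[0,2])),'tilt',M[:,0].round(3),o['tool_pos'].round(4))
a=np.radians(-3.3);d=(o['tool_pos'][:2]-[.497,.029])*1000
print('board xy',d@[np.cos(a),np.sin(a)],d@[-np.sin(a),np.cos(a)],o['contact_force'].round(1),o['t'])
E
python3 st.py
```

```text
yaw -5.591146681099997 tilt [ 0.013 -0.003 -1.   ] [ 0.5339 -0.0118  0.3004]
board xy 39.22937928169286 -38.631354175906935 [ 0.2 -0.8  0.3] 3.6
```

Call:
{"op": "carry_out", "data": {"increments": [[[0, 0, 0], [0.5, -0.95, -0.5], 0.6], [[0, 0, 0], [0.5, -0.95, -1], 0.6], [[0, 0, 0], [0, 0, -0.8], 0.6]]}}

```text
t: 3.9
tool_pos: [0.5568, -0.0539, 0.2567]
tool_rot: [0.076, 1.548, -0.082]
contact_force: [-0.9, 0.8, -0.4]
opening: 0.0509
```

```bash
python3 st.py
python3 - <<'E'
from h import *
im,d=get_image("scene")
cv2.imwrite("pics/s1.png",cv2.resize(im[130:290,170:430],None,fx=3,fy=3,interpolation=cv2.INTER_CUBIC))
E
```

```text
yaw -5.792557888227165 tilt [ 0.021 -0.005 -1.   ] [ 0.5568 -0.0539  0.2567]
board xy 64.46388932192686 -79.35452765796154 [-0.9  0.8 -0.4] 3.9
```

View pics/s1.png

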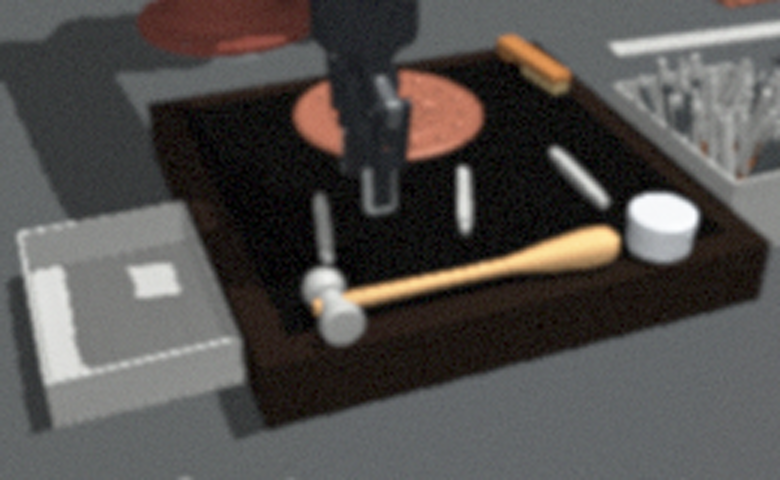

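The fingers hang between punch c and punch b. I'll correct the small tilt and yaw while descending, and feel for the board.

Call:
{"op": "carry_out", "data": {"increments": [[[0, 0.2, 0.4], [0, 0.1, -0.5], 0.6], [[0, 0, 0], [0, 0, -0.3], 0.6], [[0, 0, 0], [0, 0, -0.1], 0.6]]}}

```text
t: 4.25
tool_pos: [0.5553, -0.051, 0.2351]
tool_rot: [0.045, 1.575, -0.05]
contact_force: [0.7, 0.3, 0.4]
opening: 0.0515
```

```bash
python3 st.py
```

```text
yaw -3.4854217363539597 tilt [-0.005 -0.003 -1.   ] [ 0.5553 -0.051   0.2351]
board xy 62.79213682577326 -76.55407895719748 [0.7 0.3 0.4] 4.25
```

Call:
{"op": "carry_out", "data": {"increments": [[[0, 0, 0], [0, 0, -0.15], 0.6], [[0, 0, 0], [0, 0, 0], 0.6]]}}

```text
t: 4.45
tool_pos: [0.5553, -0.0506, 0.2326]
tool_rot: [0.046, 1.574, -0.05]
contact_force: [0.1, 0.4, -0.3]
opening: 0.0512
```

Call:
{"op": "carry_out", "data": {"increments": [[[0, 0, 0], [0, 0, -0.1], 0.6], [[0, 0, 0], [0, 0, 0], 0.6]]}}

```text
t: 4.65
tool_pos: [0.5557, -0.0505, 0.2316]
tool_rot: [0.045, 1.572, -0.051]
contact_force: [0.2, 0.1, 0.5]
opening: 0.0513
```

Call:
{"op": "carry_out", "data": {"increments": [[[0, 0, 0], [0, 0, -0.1], 0.6], [[0, 0, 0], [0, 0, 0], 0.6]]}}

```text
t: 4.85
tool_pos: [0.5559, -0.0505, 0.2301]
tool_rot: [0.045, 1.571, -0.051]
contact_force: [-0.5, -0.3, 0.6]
opening: 0.051
```

```bash
python3 st.py
python3 - <<'E'
from h import *
im,d=get_image("scene")
cv2.imwrite("pics/s2.png",cv2.resize(im[130:240,230:370],None,fx=5,fy=5,interpolation=cv2.INTER_CUBIC))
E
```

```text
yaw -3.4924475280288183 tilt [-0.001 -0.004 -1.   ] [ 0.5559 -0.0505  0.2301]
board xy 63.35171462685329 -75.97594814338157 [-0.5 -0.3  0.6] 4.85
```

View pics/s2.png

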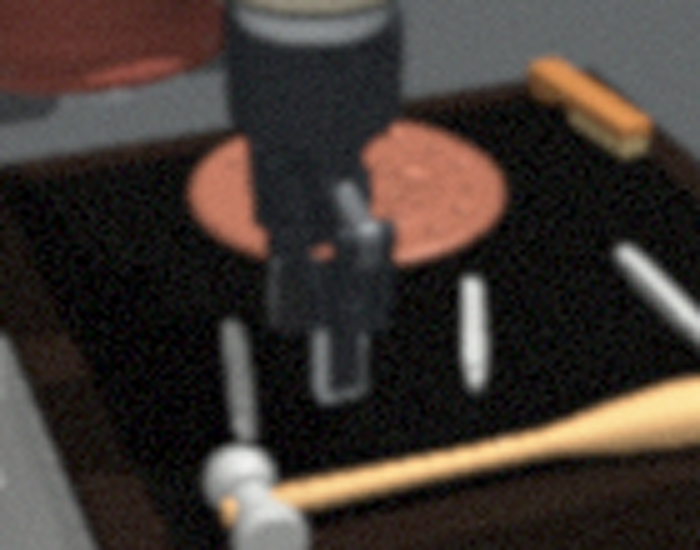

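Call:
{"op": "carry_out", "data": {"increments": [[[0, 0, 0], [0, 0, -0.1], 0.6], [[0, 0, 0], [0, 0, 0], 0.6]]}}

```text
t: 5.1
tool_pos: [0.556, -0.0505, 0.2283]
tool_rot: [0.045, 1.57, -0.051]
contact_force: [-1.1, -0.3, -0.0]
opening: 0.0513
```

Call:
{"op": "carry_out", "data": {"increments": [[[0, 0, 0], [0, 0, -0.1], 0.6], [[0, 0, 0], [0, 0, 0], 0.6]]}}

```text
t: 5.3
tool_pos: [0.556, -0.0506, 0.2261]
tool_rot: [0.045, 1.57, -0.051]
contact_force: [-0.6, -0.3, -0.0]
opening: 0.051
```

Call:
{"op": "carry_out", "data": {"increments": [[[0, 0, 0], [0, 0, -0.1], 0.6], [[0, 0, 0], [0, 0, 0], 0.6]]}}

```text
t: 5.5
tool_pos: [0.5566, -0.0507, 0.2255]
tool_rot: [0.045, 1.569, -0.051]
contact_force: [-0.9, 0.4, -0.5]
opening: 0.051
```

Call:
{"op": "carry_out", "data": {"increments": [[[0, 0, 0], [0, 0, -0.1], 0.6], [[0, 0, 0], [0, 0, 0], 0.6]]}}

```text
t: 5.7
tool_pos: [0.5573, -0.0508, 0.2256]
tool_rot: [0.045, 1.569, -0.051]
contact_force: [-0.2, 0.0, -0.1]
opening: 0.0515
```

Call:
{"op": "carry_out", "data": {"increments": [[[0, 0, 0], [0, 0, -0.1], 0.6], [[0, 0, 0], [0, 0, 0], 0.6]]}}

```text
t: 5.9
tool_pos: [0.5579, -0.0509, 0.2254]
tool_rot: [0.044, 1.568, -0.051]
contact_force: [0.5, -0.4, 0.2]
opening: 0.0511
```

Call:
{"op": "carry_out", "data": {"increments": [[[0, 0, 0], [0, 0, -0.15], 0.6]]}}

```text
t: 6.0
tool_pos: [0.5585, -0.051, 0.225]
tool_rot: [0.044, 1.569, -0.051]
contact_force: [-14.0, 3.2, 30.2]
opening: 0.0515
```

Contact with the board at TCP z = 0.225, so sweeping at 0.2280 leaves about 2.5 mm clearance.

Call:
{"op": "carry_out", "data": {"increments": [[[0, 0, 0], [-0.1, 0, 0.13], 0.6], [[0, 0, 0], [0, 0, 0], 0.6]]}}

```text
t: 6.2
tool_pos: [0.5567, -0.0511, 0.2281]
tool_rot: [0.044, 1.568, -0.051]
contact_force: [-0.2, 0.5, -0.5]
opening: 0.0512
```

Call:
{"op": "carry_out", "data": {"increments": [[[0, 0, 0], [-0.03, -0.5, 0], 0.6], [[0, 0, 0], [-0.03, -0.5, 0], 0.6], [[0, 0, 0], [-0.03, -0.5, 0], 0.6], [[0, 0, 0], [-0.03, -0.5, 0], 0.6]]}}

```text
t: 6.6
tool_pos: [0.5532, -0.0932, 0.2256]
tool_rot: [0.044, 1.571, -0.049]
contact_force: [-0.2, -0.1, -0.3]
opening: 0.0513
```

```bash
python3 st.py
python3 - <<'E'
from h import *
im,d=get_image("scene")
cv2.imwrite("pics/s3.png",cv2.resize(im[150:260,210:350],None,fx=5,fy=5,interpolation=cv2.INTER_CUBIC))
E
```

```text
yaw -3.4062909452953782 tilt [-0.001 -0.004 -1.   ] [ 0.5532 -0.0932  0.2256]
board xy 63.18865859070279 -118.74418419105797 [-0.2 -0.1 -0.3] 6.6
```

View pics/s3.png

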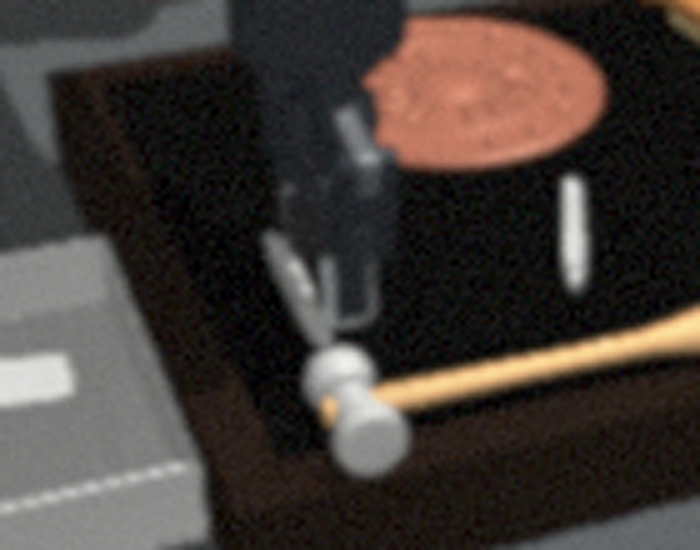

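```bash
cat > t.py <<'E'
from h import *
import sys
im,d=get_image("top")
cv2.imwrite(f"pics/{sys.argv[1]}.png",cv2.resize(im[100:350,180:500],None,fx=2.5,fy=2.4,interpolation=cv2.INTER_CUBIC))
for p in punches("top"): print(p)
for n in("hammer","wax_tin","brush"): print(n,[np.round(m['centre'],1).tolist() for m in masks_of("top",n)[:1]])
E
python3 t.py t4
```

```text
(0.7, 563, 27, 88, 11, np.float32(-25.4), array([603.,   8.]), array([522.,  47.]))
(0.7, 570, 129, 84, 10, np.float32(-4.2), array([615., 125.]), array([525., 132.]))
(0.69, 374, 200, 103, 24, np.float32(3.1), array([419., 203.]), array([329., 198.]))
hammer [[302.7, 136.4]]
wax_tin [[254.0, 134.0]]
brush [[211.9, 291.4]]
```

View pics/t4.png

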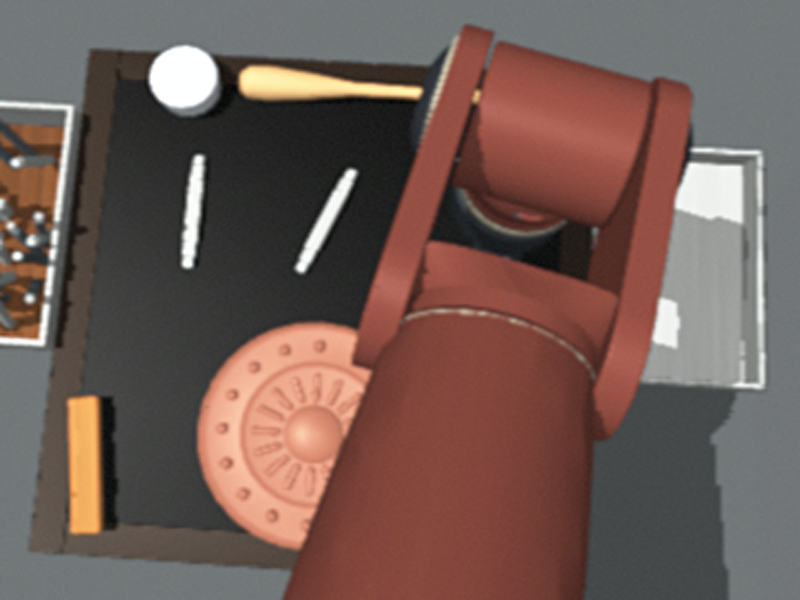

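The arm hides the sweep area from above, but the geometry leaves about 25 mm between the punch and the hammer head. The sweep goes on, with compensation for the small sag in z.

Call:
{"op": "carry_out", "data": {"increments": [[[0, 0, 0], [-0.03, -0.4, 0.15], 0.6], [[0, 0, 0], [-0.03, -0.5, 0.03], 0.6], [[0, 0, 0], [-0.03, -0.5, 0.03], 0.6], [[0, 0, 0], [-0.03, -0.5, 0.03], 0.6]]}}

```text
t: 7.3
tool_pos: [0.5519, -0.1301, 0.234]
tool_rot: [0.045, 1.569, -0.044]
contact_force: [1.0, -0.1, 0.6]
opening: 0.0512
```

```bash
python3 st.py
python3 - <<'E'
from h import *
im,d=get_image("scene")
cv2.imwrite("pics/s5.png",cv2.resize(im[150:280,170:330],None,fx=4.5,fy=4.5,interpolation=cv2.INTER_CUBIC))
E
```

```text
yaw -3.2284498828429657 tilt [ 0.001  0.001 -1.   ] [ 0.5519 -0.1301  0.234 ]
board xy 63.92919391293478 -155.6616145124958 [ 1.  -0.1  0.6] 7.3
```

View pics/s5.png

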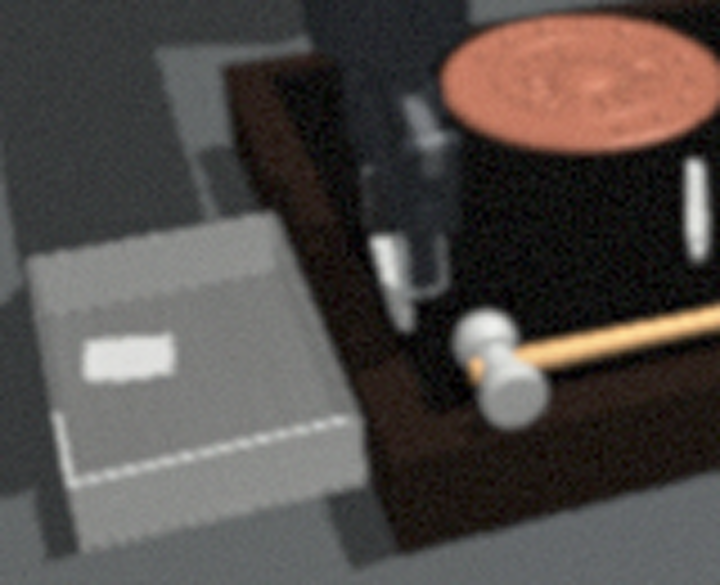

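Call:
{"op": "carry_out", "data": {"increments": [[[0, 0, 0], [0, 0.4, 0], 0.6], [[0, 0, 0], [0, 0, -0.3], 0.6], [[0, 0, 0], [0, 0, 0], 0.6]]}}

```text
t: 7.65
tool_pos: [0.5533, -0.1265, 0.2346]
tool_rot: [0.037, 1.567, -0.053]
contact_force: [-0.5, -0.9, -0.6]
opening: 0.0513
```

The tool did not come down, so a finger probably stands on the punch. I'll back off and look.

Call:
{"op": "carry_out", "data": {"increments": [[[0, 0, 0], [0, 0, 0.3], 0.6], [[0, 0, 0], [0.03, 0.8, 0.1], 0.6], [[0, 0, 0], [0.03, 0.8, 0], 0.6], [[0, 0, 0], [0, 0, 0], 0.6]]}}

```text
t: 8.05
tool_pos: [0.554, -0.091, 0.2422]
tool_rot: [0.039, 1.568, -0.053]
contact_force: [-0.8, 0.8, -0.5]
opening: 0.0512
```

```bash
python3 st.py
python3 - <<'E'
from h import *
im,d=get_image("scene")
cv2.imwrite("pics/s6.png",cv2.resize(im[150:280,170:330],None,fx=4.5,fy=4.5,interpolation=cv2.INTER_CUBIC))
for p in punches("scene"):print(p)
E
```

```text
yaw -3.3474663022824345 tilt [ 0.002 -0.009 -1.   ] [ 0.554  -0.091   0.2422]
board xy 63.794878664220775 -116.5498663410836 [-0.8  0.8 -0.5] 8.05
(0.58, 563, 130, 83, 14, np.float32(-3.8), array([608., 127.]), array([518., 133.]))
(0.57, 558, -140, 72, 7, np.float32(-18.0), array([ 600., -154.]), array([ 515., -126.]))
```

View pics/s6.png

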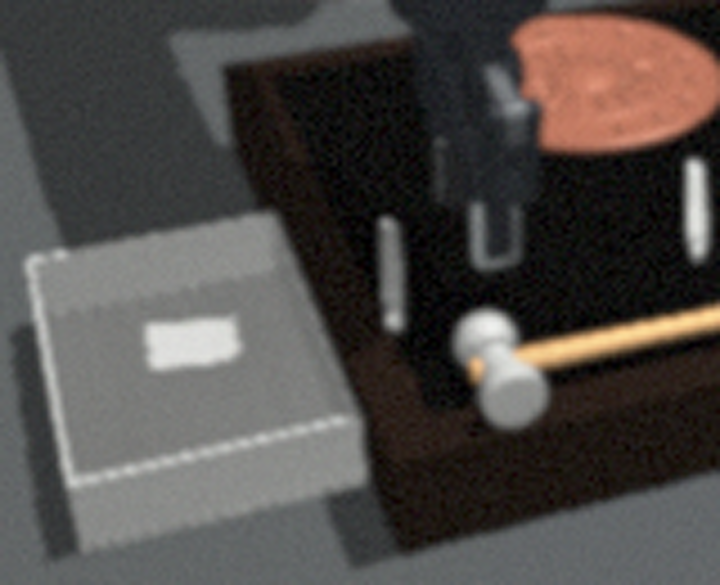

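Call:
{"op": "carry_out", "data": {"increments": [[[0, 0.0, 0], [0, 0, -0.5], 0.6], [[0, 0, 0], [0, 0, -0.2], 0.6], [[0, 0, 0], [0, 0, 0], 0.6]]}}

```text
t: 8.45
tool_pos: [0.5537, -0.0921, 0.226]
tool_rot: [0.039, 1.57, -0.053]
contact_force: [0.3, -0.9, 0.6]
opening: 0.0511
```

Call:
{"op": "carry_out", "data": {"increments": [[[0, 0, 0], [-0.03, -0.5, 0.04], 0.6], [[0, 0, 0], [-0.03, -0.5, 0.02], 0.6], [[0, 0, 0], [-0.03, -0.5, 0.02], 0.6]]}}

```text
t: 8.75
tool_pos: [0.5515, -0.1239, 0.2268]
tool_rot: [0.038, 1.571, -0.053]
contact_force: [-0.5, 0.5, 0.2]
opening: 0.0516
```

Call:
{"op": "carry_out", "data": {"increments": [[[0, 0, 0], [-0.03, -0.5, 0], 0.6], [[0, 0, 0], [-0.03, -0.5, 0], 0.6]]}}

```text
t: 8.95
tool_pos: [0.5502, -0.1466, 0.2274]
tool_rot: [0.039, 1.57, -0.054]
contact_force: [-0.5, 0.0, -0.5]
opening: 0.0513
```

Call:
{"op": "carry_out", "data": {"increments": [[[0, 0, 0], [-0.03, -0.4, -0.02], 0.6], [[0, 0, 0], [-0.03, -0.4, -0.01], 0.6]]}}

```text
t: 9.15
tool_pos: [0.5489, -0.165, 0.2272]
tool_rot: [0.04, 1.569, -0.055]
contact_force: [-0.9, 0.2, -0.4]
opening: 0.0515
```

Call:
{"op": "carry_out", "data": {"increments": [[[0, 0, 0], [-0.03, -0.4, 0], 0.6], [[0, 0, 0], [-0.03, -0.4, 0], 0.6]]}}

```text
t: 9.35
tool_pos: [0.5476, -0.1827, 0.2272]
tool_rot: [0.04, 1.569, -0.056]
contact_force: [0.0, 0.1, 0.3]
opening: 0.0517
```

```bash
python3 st.py
python3 - <<'E'
from h import *
im,d=get_image("scene")
cv2.imwrite("pics/s7.png",cv2.resize(im[150:280,170:330],None,fx=4.5,fy=4.5,interpolation=cv2.INTER_CUBIC))
E
```

```text
yaw -3.4778090712299337 tilt [ 0.001 -0.01  -1.   ] [ 0.5476 -0.1827  0.2272]
board xy 62.672446935116064 -208.39820099208814 [0.  0.1 0.3] 9.35
```

View pics/s7.png

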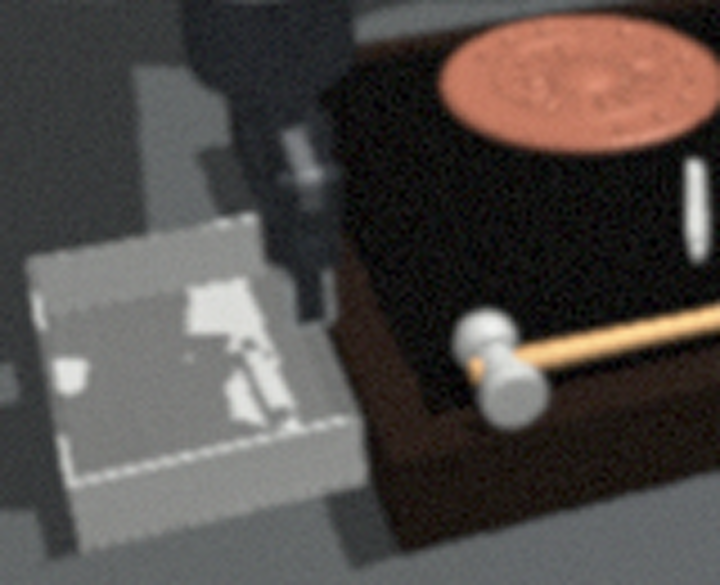

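Punch c lies in the tray (around (265,380) in the crop). I'll lift and go behind punch b.

Call:
{"op": "carry_out", "data": {"increments": [[[0, 0, 0], [0, 0.1, 1], 0.6], [[0, 0, 0], [0.03, 0.5, 1], 0.6], [[0, 0, 0], [0.06, 1, 0.2], 0.6], [[0, 0, 0], [0.06, 1, 0], 0.6], [[0, 0, 0], [0.06, 1, 0], 0.6], [[0, 0, 0], [0.06, 1, 0], 0.6], [[0, 0, 0], [0.06, 1, 0], 0.6], [[0, 0, 0], [0.06, 1, 0], 0.6]]}}

```text
t: 10.2
tool_pos: [0.5551, -0.0503, 0.2733]
tool_rot: [0.044, 1.568, -0.06]
contact_force: [-0.1, -0.5, 0.4]
opening: 0.0511
```

Call:
{"op": "carry_out", "data": {"increments": [[[0, 0, 0], [0.06, 1, 0], 0.6], [[0, 0, 0], [0.06, 1, 0], 0.6], [[0, 0, 0], [0.06, 1, 0], 0.6], [[0, 0, 0], [0.06, 1, 0], 0.6], [[0, 0, 0], [0.06, 0.7, 0], 0.6], [[0, 0, 0], [0, 0, 0], 0.6]]}}

```text
t: 10.8
tool_pos: [0.5609, 0.0498, 0.2734]
tool_rot: [0.041, 1.568, -0.057]
contact_force: [-0.2, 0.5, -0.2]
opening: 0.0512
```

```bash
python3 st.py
```

```text
yaw -3.571599925666596 tilt [ 0.002 -0.01  -1.   ] [0.5609 0.0498 0.2734]
board xy 62.57531390506891 24.415870737872 [-0.2  0.5 -0.2] 10.8
```

Call:
{"op": "carry_out", "data": {"increments": [[[0.1, 0, 0], [0.04, 0.7, 0], 0.6], [[0, 0, 0], [0.04, 0.7, -0.5], 0.6], [[0, 0, 0], [0, 0, -1], 0.6], [[0, 0, 0], [0, 0, -0.4], 0.6], [[0, 0, 0], [0, 0, 0], 0.6]]}}

```text
t: 11.3
tool_pos: [0.5627, 0.0798, 0.2332]
tool_rot: [0.051, 1.568, -0.049]
contact_force: [-0.6, 0.9, 0.6]
opening: 0.0512
```

```bash
python3 st.py
```

```text
yaw -3.6518299519496997 tilt [ 0.002  0.001 -1.   ] [0.5627 0.0798 0.2332]
board xy 62.71045326263067 54.48336900308379 [-0.6  0.9  0.6] 11.3
```

Call:
{"op": "carry_out", "data": {"increments": [[[0, 0, 0], [0, 0, -0.3], 0.6], [[0, 0, 0], [0, 0, 0], 0.6]]}}

```text
t: 11.5
tool_pos: [0.5628, 0.0797, 0.2267]
tool_rot: [0.051, 1.569, -0.05]
contact_force: [-0.7, -0.2, -0.1]
opening: 0.0513
```

Call:
{"op": "carry_out", "data": {"increments": [[[0, 0, 0], [-0.03, -0.5, 0], 0.6], [[0, 0, 0], [-0.03, -0.5, 0], 0.6], [[0, 0, 0], [-0.03, -0.5, 0], 0.6]]}}

```text
t: 11.8
tool_pos: [0.5614, 0.0481, 0.228]
tool_rot: [0.05, 1.566, -0.049]
contact_force: [-0.1, -0.3, -0.1]
opening: 0.0514
```

Call:
{"op": "carry_out", "data": {"increments": [[[0, 0, 0], [-0.03, -0.4, -0.08], 0.6], [[0, 0, 0], [-0.03, -0.4, 0], 0.6], [[0, 0, 0], [-0.03, -0.4, 0], 0.6]]}}

```text
t: 12.1
tool_pos: [0.5597, 0.0207, 0.2273]
tool_rot: [0.052, 1.565, -0.05]
contact_force: [0.9, 0.1, -0.6]
opening: 0.0507
```

Call:
{"op": "carry_out", "data": {"increments": [[[0, 0, 0], [-0.03, -0.4, 0], 0.6], [[0, 0, 0], [-0.03, -0.4, 0], 0.6], [[0, 0, 0], [-0.03, -0.4, 0], 0.6]]}}

```text
t: 12.4
tool_pos: [0.5577, -0.0057, 0.2273]
tool_rot: [0.052, 1.564, -0.051]
contact_force: [0.2, 0.5, -0.5]
opening: 0.051
```

```bash
python3 st.py
python3 - <<'E'
from h import *
im,d=get_image("scene")
cv2.imwrite("pics/s8.png",cv2.resize(im[150:280,200:360],None,fx=4.5,fy=4.5,interpolation=cv2.INTER_CUBIC))
for p in punches("scene"):print(p)
E
```

```text
yaw -3.7575401783569222 tilt [ 0.006  0.001 -1.   ] [ 0.5577 -0.0057  0.2273]
board xy 62.59448384161586 -31.126305804535146 [ 0.2  0.5 -0.5] 12.4
(0.61, 556, -20, 92, 13, np.float32(-3.6), array([601., -23.]), array([511., -17.]))
```

View pics/s8.png

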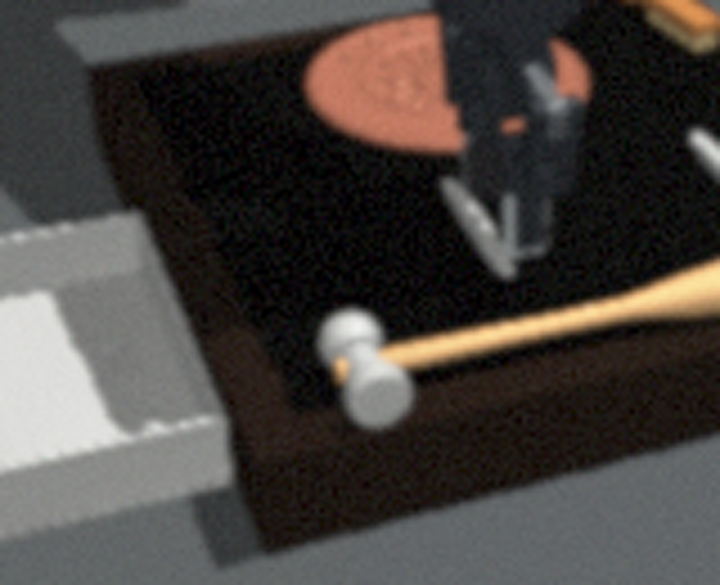

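Punch b has squared up against both fingers at (0.556, -0.020).

Call:
{"op": "carry_out", "data": {"increments": [[[0, 0, 0], [-0.03, -0.4, 0], 0.6], [[0, 0, 0], [-0.03, -0.4, 0], 0.6], [[0, 0, 0], [-0.03, -0.4, 0], 0.6], [[0, 0, 0], [-0.03, -0.4, 0], 0.6]]}}

```text
t: 12.9
tool_pos: [0.5552, -0.0394, 0.2274]
tool_rot: [0.052, 1.564, -0.05]
contact_force: [0.7, 0.2, -0.1]
opening: 0.0516
```

Call:
{"op": "carry_out", "data": {"increments": [[[0, 0, 0], [-0.03, -0.4, 0], 0.6], [[0, 0, 0], [-0.03, -0.4, 0], 0.6], [[0, 0, 0], [-0.03, -0.4, 0], 0.6], [[0, 0, 0], [-0.03, -0.4, 0], 0.6]]}}

```text
t: 13.3
tool_pos: [0.5525, -0.0744, 0.2274]
tool_rot: [0.052, 1.564, -0.05]
contact_force: [0.1, 0.5, 0.6]
opening: 0.0509
```

Call:
{"op": "carry_out", "data": {"increments": [[[0, 0, 0], [-0.03, -0.4, 0], 0.6], [[0, 0, 0], [-0.03, -0.4, 0], 0.6], [[0, 0, 0], [-0.03, -0.4, 0], 0.6], [[0, 0, 0], [-0.03, -0.4, 0], 0.6]]}}

```text
t: 13.7
tool_pos: [0.5498, -0.1095, 0.2273]
tool_rot: [0.052, 1.564, -0.05]
contact_force: [-0.3, -0.0, 0.5]
opening: 0.0512
```

Call:
{"op": "carry_out", "data": {"increments": [[[0, 0, 0], [-0.02, -0.4, 0], 0.6], [[0, 0, 0], [-0.02, -0.4, 0], 0.6], [[0, 0, 0], [-0.02, -0.4, 0], 0.6], [[0, 0, 0], [-0.02, -0.4, 0], 0.6]]}}

```text
t: 14.1
tool_pos: [0.548, -0.1443, 0.2273]
tool_rot: [0.052, 1.564, -0.05]
contact_force: [-0.3, 0.5, 0.9]
opening: 0.0514
```

```bash
python3 st.py
python3 - <<'E'
from h import *
im,d=get_image("scene")
cv2.imwrite("pics/s9.png",cv2.resize(im[150:280,170:330],None,fx=4.5,fy=4.5,interpolation=cv2.INTER_CUBIC))
E
```

```text
yaw -3.7471522423474983 tilt [ 0.006  0.001 -1.   ] [ 0.548  -0.1443  0.2273]
board xy 60.912446121209996 -170.12558900966715 [-0.3  0.5  0.9] 14.1
```

View pics/s9.png

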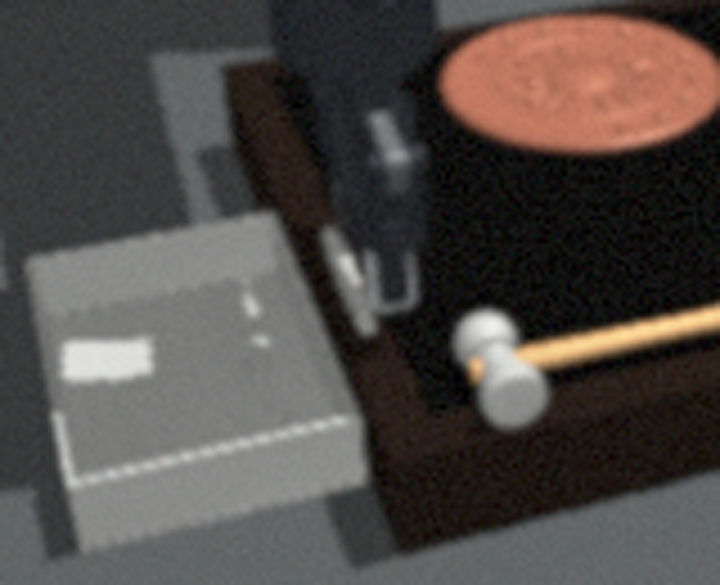

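Punch b is still square in front of the fingers, just short of the edge. I'll push it over.

Call:
{"op": "carry_out", "data": {"increments": [[[0, 0, 0], [-0.02, -0.4, 0], 0.6], [[0, 0, 0], [-0.02, -0.4, 0], 0.6], [[0, 0, 0], [-0.02, -0.4, 0], 0.6], [[0, 0, 0], [-0.02, -0.4, 0], 0.6]]}}

```text
t: 14.55
tool_pos: [0.5463, -0.1796, 0.2274]
tool_rot: [0.051, 1.564, -0.051]
contact_force: [0.1, 0.5, 0.1]
opening: 0.0512
```

```bash
python3 st.py
python3 - <<'E'
from h import *
im,d=get_image("scene")
cv2.imwrite("pics/s10.png",cv2.resize(im[150:280,170:330],None,fx=4.5,fy=4.5,interpolation=cv2.INTER_CUBIC))
E
```

```text
yaw -3.7407823627559704 tilt [ 0.006 -0.    -1.   ] [ 0.5463 -0.1796  0.2274]
board xy 61.25685091477893 -205.39016939170915 [0.1 0.5 0.1] 14.55
```

View pics/s10.png

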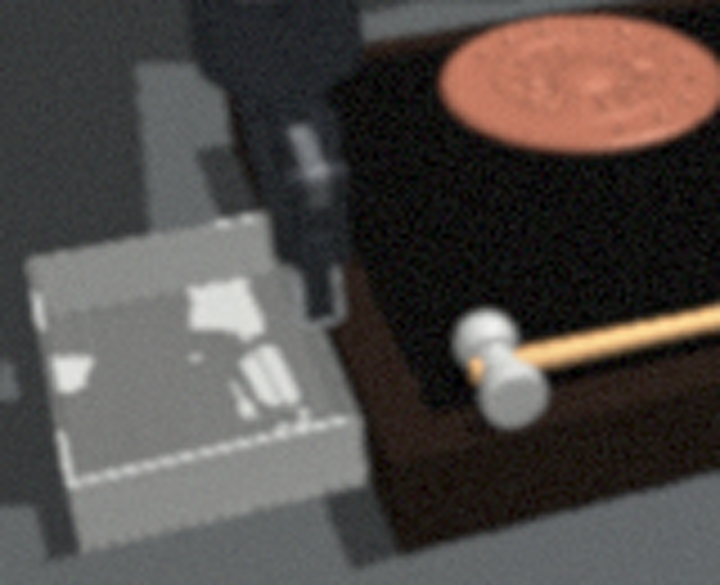

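Call:
{"op": "carry_out", "data": {"increments": [[[0, 0, 0], [0, 0.1, 1], 0.6], [[0, 0, 0], [0.03, 0.5, 1], 0.6], [[0, 0, 0], [0.06, 1, 0.2], 0.6], [[0, 0, 0], [0.06, 1, 0], 0.6], [[0, 0, 0], [0.06, 1, 0], 0.6], [[0, 0, 0], [0.06, 1, 0], 0.6], [[0, 0, 0], [0.06, 1, 0], 0.6], [[0, 0, 0], [0.06, 1, 0], 0.6]]}}

```text
t: 15.4
tool_pos: [0.5538, -0.0487, 0.2735]
tool_rot: [0.056, 1.563, -0.058]
contact_force: [0.6, -0.4, -0.1]
opening: 0.0514
```

Call:
{"op": "carry_out", "data": {"increments": [[[0, 0, 0], [0.06, 1, 0], 0.6], [[0, 0, 0], [0.06, 1, 0], 0.6], [[0, 0, 0], [0.06, 1, 0], 0.6], [[0, 0, 0], [0.06, 1, 0], 0.6], [[0, 0, 0], [0.06, 1, 0], 0.6], [[0, 0, 0], [0.06, 1, 0], 0.6], [[0, 0, 0], [0.06, 1, 0], 0.6], [[0, 0, 0], [0.06, 1, 0], 0.6]]}}

```text
t: 16.2
tool_pos: [0.5634, 0.1171, 0.2735]
tool_rot: [0.056, 1.563, -0.059]
contact_force: [-0.1, -0.6, -0.1]
opening: 0.0515
```

```bash
python3 st.py; python3 t.py t11
```

```text
yaw -4.194549997794701 tilt [ 0.007 -0.002 -1.   ] [0.5634 0.1171 0.2735]
board xy 61.19801438577803 91.75146031294385 [-0.1 -0.6 -0.1] 16.2
(0.71, 539, -186, 78, 9, np.float32(-2.1), array([ 584., -188.]), array([ 494., -184.]))
(0.68, 544, -196, 80, 9, np.float32(2.4), array([ 589., -194.]), array([ 499., -198.]))
hammer [[353.3, 135.4]]
wax_tin []
brush []
```

View pics/t11.png

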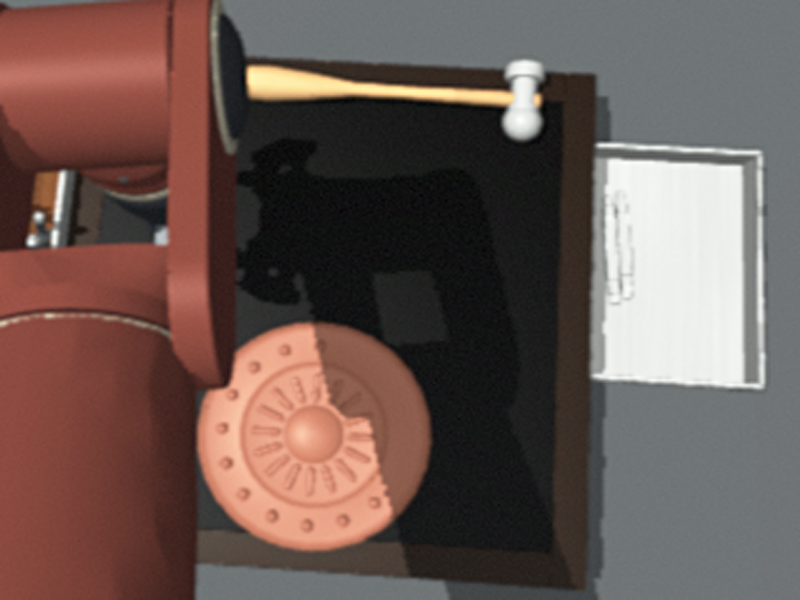

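The top view shows both punches lying side by side on the tray floor, near the board, and the hammer where it was. Now I go behind punch a.

Call:
{"op": "carry_out", "data": {"increments": [[[0, 0.07, 0.15], [0.1, 1, 0], 0.6], [[0, 0, 0], [0.1, 1, 0], 0.6], [[0, 0, 0], [0.05, 0.3, -0.5], 0.6], [[0, 0, 0], [0, 0, -1], 0.6], [[0, 0, 0], [0, 0, -0.4], 0.6], [[0, 0, 0], [0, 0, 0], 0.6]]}}

```text
t: 17.05
tool_pos: [0.569, 0.1573, 0.233]
tool_rot: [0.047, 1.571, -0.054]
contact_force: [0.3, -0.4, 0.3]
opening: 0.0513
```

```bash
python3 st.py
python3 - <<'E'
from h import *
im,d=get_image("scene")
cv2.imwrite("pics/s12.png",cv2.resize(im[130:260,270:430],None,fx=4.5,fy=4.5,interpolation=cv2.INTER_CUBIC))
E
```

```text
yaw -3.686356919371646 tilt [-0.001 -0.004 -1.   ] [0.569  0.1573 0.233 ]
board xy 64.50162318554253 132.18592452805325 [ 0.3 -0.4  0.3] 17.05
```

View pics/s12.png

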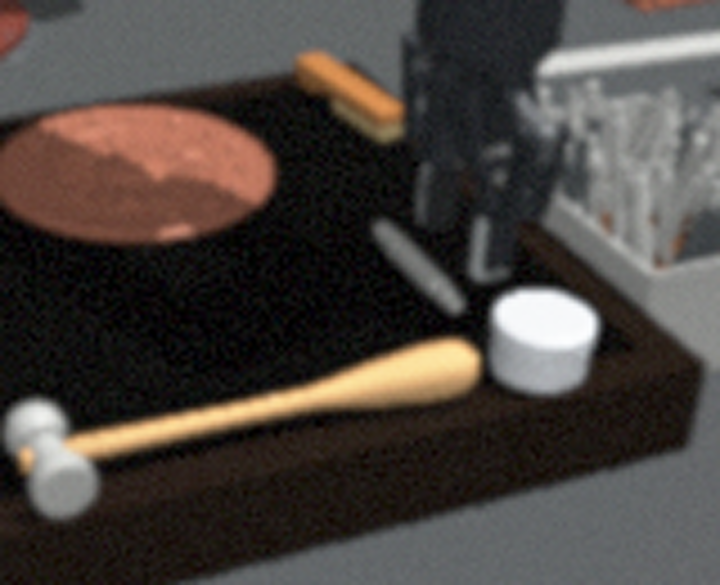

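The fingers are behind punch a and clear of the tin. I'll lower and sweep.

Call:
{"op": "carry_out", "data": {"increments": [[[0, 0, 0], [0, 0, -0.3], 0.6], [[0, 0, 0], [0, 0, 0], 0.6]]}}

```text
t: 17.3
tool_pos: [0.5694, 0.1564, 0.2278]
tool_rot: [0.048, 1.569, -0.055]
contact_force: [-0.7, -0.4, -0.5]
opening: 0.0513
```

Call:
{"op": "carry_out", "data": {"increments": [[[0, 0, 0], [-0.03, -0.4, 0], 0.6], [[0, 0, 0], [-0.03, -0.4, 0], 0.6], [[0, 0, 0], [-0.03, -0.4, 0], 0.6]]}}

```text
t: 17.6
tool_pos: [0.5681, 0.1313, 0.2293]
tool_rot: [0.048, 1.567, -0.054]
contact_force: [-0.2, 0.3, -0.6]
opening: 0.0511
```

Call:
{"op": "carry_out", "data": {"increments": [[[0, 0, 0], [0, 0.1, -0.1], 0.6], [[0, 0, 0], [-0.03, -0.4, -0.01], 0.6], [[0, 0, 0], [-0.03, -0.4, 0], 0.6], [[0, 0, 0], [-0.03, -0.4, 0], 0.6]]}}

```text
t: 18.0
tool_pos: [0.5663, 0.1069, 0.2277]
tool_rot: [0.048, 1.565, -0.054]
contact_force: [0.0, 0.2, -0.7]
opening: 0.0514
```

Call:
{"op": "carry_out", "data": {"increments": [[[0, 0, 0], [-0.03, -0.4, 0], 0.6], [[0, 0, 0], [-0.03, -0.4, 0], 0.6], [[0, 0, 0], [-0.03, -0.4, 0], 0.6]]}}

```text
t: 18.3
tool_pos: [0.5643, 0.0805, 0.2276]
tool_rot: [0.048, 1.565, -0.054]
contact_force: [0.7, -0.1, -0.8]
opening: 0.0512
```

```bash
python3 st.py
python3 - <<'E'
from h import *
im,d=get_image("scene")
cv2.imwrite("pics/s13.png",cv2.resize(im[130:260,230:390],None,fx=4.5,fy=4.5,interpolation=cv2.INTER_CUBIC))
for p in punches("scene"):print(p)
E
```

```text
yaw -3.7466278774647073 tilt [ 0.005 -0.004 -1.   ] [0.5643 0.0805 0.2276]
board xy 64.20879454102577 55.333558956864856 [ 0.7 -0.1 -0.8] 18.3
(0.54, 610, -212, 79, 10, np.float32(2.1), array([ 655., -210.]), array([ 565., -213.]))
(0.52, 563, 66, 84, 14, np.float32(-4.3), array([608.,  62.]), array([518.,  69.]))
(0.41, 612, -221, 67, 8, np.float32(1.1), array([ 657., -220.]), array([ 567., -222.]))
```

View pics/s13.png

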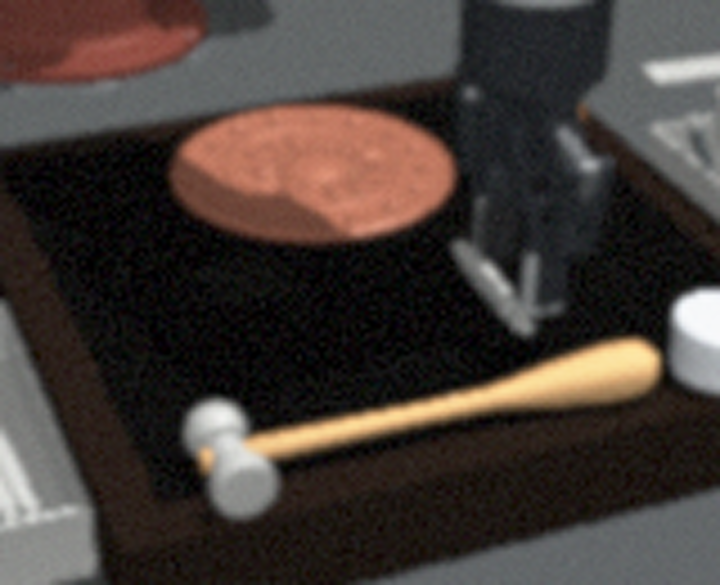

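Call:
{"op": "carry_out", "data": {"increments": [[[0, 0, 0], [-0.02, -0.4, 0], 0.6], [[0, 0, 0], [-0.02, -0.4, 0], 0.6], [[0, 0, 0], [-0.02, -0.4, 0], 0.6], [[0, 0, 0], [-0.02, -0.4, 0], 0.6], [[0, 0, 0], [-0.02, -0.4, 0], 0.6], [[0, 0, 0], [-0.02, -0.4, 0], 0.6]]}}

```text
t: 19.0
tool_pos: [0.5617, 0.0291, 0.2277]
tool_rot: [0.048, 1.565, -0.054]
contact_force: [-0.7, -0.1, -0.5]
opening: 0.0512
```

Call:
{"op": "carry_out", "data": {"increments": [[[0, 0, 0], [-0.02, -0.4, 0], 0.6], [[0, 0, 0], [-0.02, -0.4, 0], 0.6], [[0, 0, 0], [-0.02, -0.4, 0], 0.6], [[0, 0, 0], [-0.02, -0.4, 0], 0.6], [[0, 0, 0], [-0.02, -0.4, 0], 0.6], [[0, 0, 0], [-0.02, -0.4, 0], 0.6]]}}

```text
t: 19.6
tool_pos: [0.559, -0.0234, 0.2277]
tool_rot: [0.049, 1.565, -0.054]
contact_force: [-0.5, 1.1, -0.5]
opening: 0.0512
```

Call:
{"op": "carry_out", "data": {"increments": [[[0, 0, 0], [-0.03, -0.4, 0], 0.6], [[0, 0, 0], [-0.03, -0.4, 0], 0.6], [[0, 0, 0], [-0.03, -0.4, 0], 0.6], [[0, 0, 0], [-0.03, -0.4, 0], 0.6], [[0, 0, 0], [-0.03, -0.4, 0], 0.6], [[0, 0, 0], [-0.03, -0.4, 0], 0.6]]}}

```text
t: 20.2
tool_pos: [0.555, -0.0758, 0.2277]
tool_rot: [0.049, 1.565, -0.054]
contact_force: [-0.1, 1.0, 1.0]
opening: 0.0511
```

Call:
{"op": "carry_out", "data": {"increments": [[[0, 0, 0], [-0.03, -0.4, 0], 0.6], [[0, 0, 0], [-0.03, -0.4, 0], 0.6], [[0, 0, 0], [-0.03, -0.4, 0], 0.6], [[0, 0, 0], [-0.03, -0.4, 0], 0.6], [[0, 0, 0], [-0.03, -0.4, 0], 0.6], [[0, 0, 0], [-0.03, -0.4, 0], 0.6]]}}

```text
t: 20.8
tool_pos: [0.551, -0.1282, 0.2277]
tool_rot: [0.049, 1.565, -0.054]
contact_force: [0.6, 0.5, -0.6]
opening: 0.0511
```

```bash
python3 st.py
python3 - <<'E'
from h import *
im,d=get_image("scene")
cv2.imwrite("pics/s14.png",cv2.resize(im[150:280,170:330],None,fx=4.5,fy=4.5,interpolation=cv2.INTER_CUBIC))
E
```

```text
yaw -3.754751553914615 tilt [ 0.005 -0.004 -1.   ] [ 0.551  -0.1282  0.2277]
board xy 62.95316927218304 -153.79412785513568 [ 0.6  0.5 -0.6] 20.8
```

View pics/s14.png

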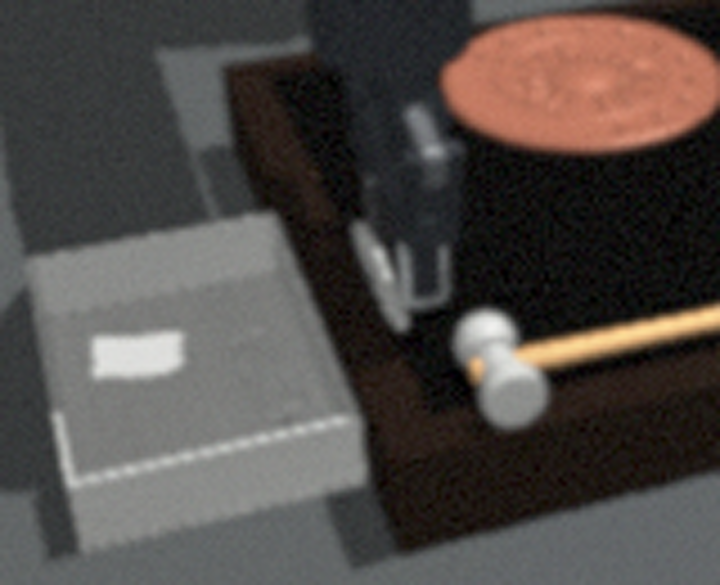

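Punch a is still square in front of the fingers. Last few rows over the edge.

Call:
{"op": "carry_out", "data": {"increments": [[[0, 0, 0], [-0.02, -0.4, 0], 0.6], [[0, 0, 0], [-0.02, -0.4, 0], 0.6], [[0, 0, 0], [-0.02, -0.4, 0], 0.6], [[0, 0, 0], [-0.02, -0.4, 0], 0.6], [[0, 0, 0], [-0.02, -0.4, 0], 0.6], [[0, 0, 0], [-0.02, -0.4, 0], 0.6]]}}

```text
t: 21.45
tool_pos: [0.5484, -0.1809, 0.2277]
tool_rot: [0.048, 1.565, -0.055]
contact_force: [0.6, -0.0, -0.6]
opening: 0.0511
```

```bash
python3 st.py
python3 - <<'E'
from h import *
im,d=get_image("scene")
cv2.imwrite("pics/s15.png",cv2.resize(im[150:280,170:330],None,fx=4.5,fy=4.5,interpolation=cv2.INTER_CUBIC))
E
```

```text
yaw -3.7497752862485725 tilt [ 0.005 -0.005 -1.   ] [ 0.5484 -0.1809  0.2277]
board xy 63.358118402323136 -206.57320472178324 [ 0.6 -0.  -0.6] 21.45
```

View pics/s15.png

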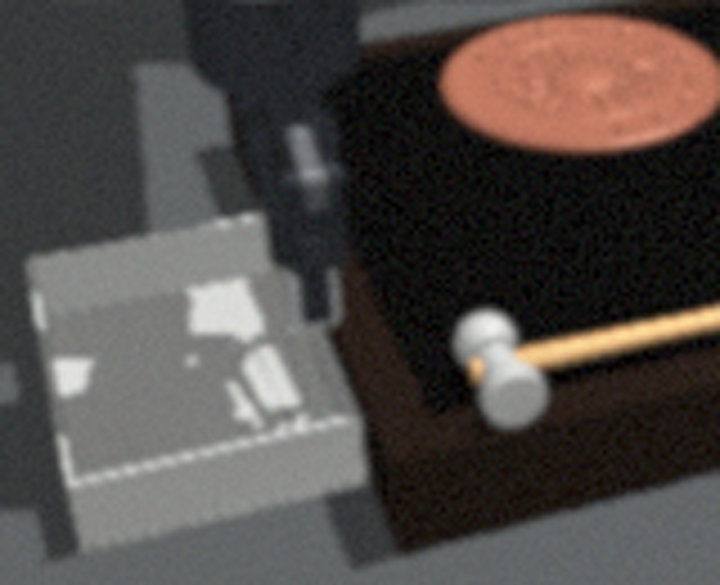

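Call:
{"op": "carry_out", "data": {"increments": [[[0, 0, 0], [0, 0.1, 1], 0.6], [[0, 0, 0], [0.03, 0.5, 1], 0.6], [[0, 0, 0], [0.06, 1, 0.2], 0.6], [[0, 0, 0], [0.06, 1, 0], 0.6], [[0, 0, 0], [0.06, 1, 0], 0.6], [[0, 0, 0], [0.06, 1, 0], 0.6], [[0, 0, 0], [0.06, 1, 0], 0.6], [[0, 0, 0], [0.06, 1, 0], 0.6]]}}

```text
t: 22.3
tool_pos: [0.5558, -0.0499, 0.2738]
tool_rot: [0.053, 1.564, -0.062]
contact_force: [-0.0, -0.0, -0.5]
opening: 0.0514
```

Call:
{"op": "carry_out", "data": {"increments": [[[0, 0, 0], [0, 1, 1], 0.6], [[0, 0, 0], [0, 1, 1], 0.6], [[0, 0, 0], [0, 1, 0.5], 0.6], [[0, 0, 0], [0, 0, 0], 0.6]]}}

```text
t: 22.7
tool_pos: [0.5551, 0.0141, 0.3244]
tool_rot: [0.052, 1.567, -0.059]
contact_force: [0.6, 0.1, 0.3]
opening: 0.0509
```

```bash
python3 st.py; python3 t.py t16
python3 - <<'E'
from h import *
im,d=get_image("top")
cv2.imwrite("pics/t16b.png",cv2.resize(im[150:270,400:500],None,fx=5,fy=5,interpolation=cv2.INTER_CUBIC))
im,d=get_image("scene")
cv2.imwrite("pics/s16.png",cv2.resize(im[130:280,170:430],None,fx=3,fy=3,interpolation=cv2.INTER_CUBIC))
E
```

```text
yaw -4.042064455006352 tilt [ 0.003 -0.005 -1.   ] [0.5551 0.0141 0.3244]
board xy 58.86672035435829 -11.578726401990366 [0.6 0.1 0.3] 22.7
(0.67, 540, -186, 80, 10, np.float32(-0.2), array([ 585., -187.]), array([ 495., -186.]))
(0.47, 544, -196, 80, 9, np.float32(-0.1), array([ 589., -196.]), array([ 499., -196.]))
(0.4, 535, -175, 59, 4, np.float32(-2.1), array([ 580., -177.]), array([ 490., -174.]))
hammer [[389.8, 138.4]]
wax_tin []
brush [[213.8, 287.7]]
```

View pics/t16b.png

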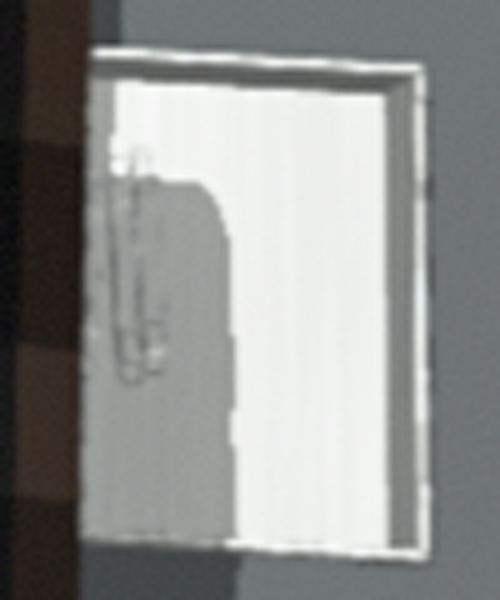

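View pics/s16.png

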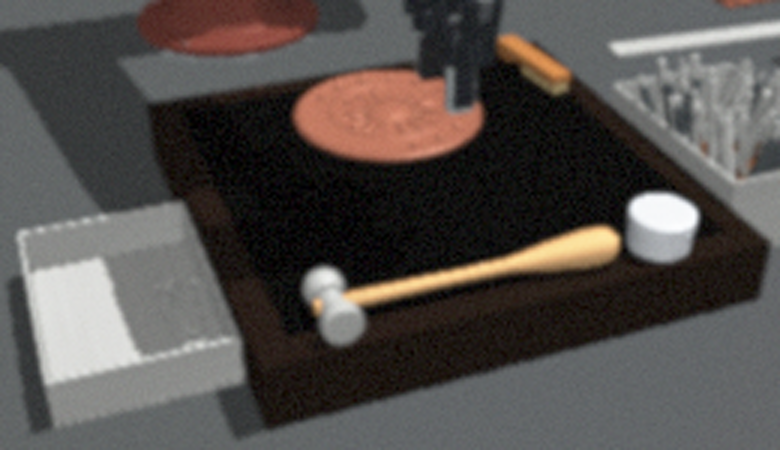

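View pics/t16.png

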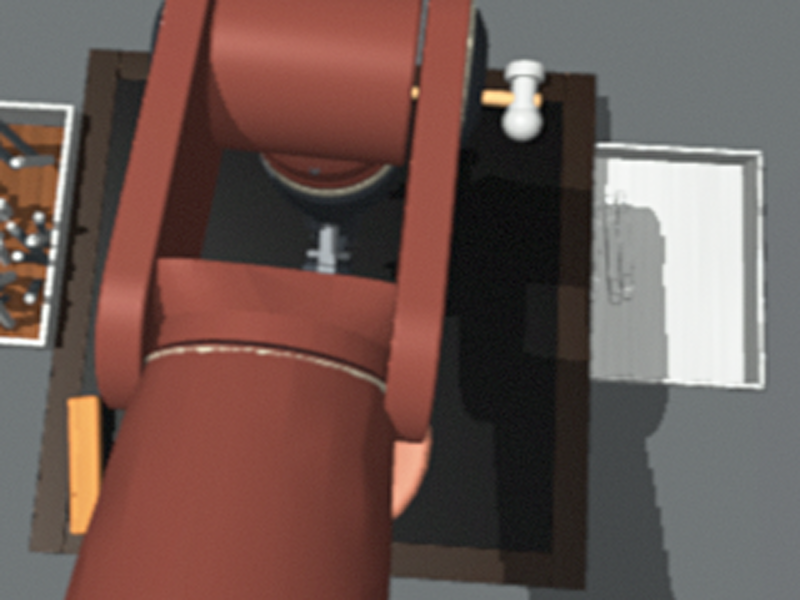

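Run:
```python
from h import *
for cam in("top","scene"):
    im,d=get_image(cam)
    c=get_calibration(cam);Ro=R.from_rotvec(c['orientation'])
    K=np.array([[c['fx'],0,c['cx']],[0,c['fy'],c['cy']],[0,0,1]])
    for m in masks_of(cam,"punch_a"):
        ys,xs=np.nonzero(m['region']);u=cv2.undistortPoints(np.c_[xs,ys].astype(float).reshape(-1,1,2),K,np.array([c['k1'],0,0,0.]))[:,0]
        P=c['position']+Ro.apply(np.c_[u,np.ones(len(u))]*d[ys,xs][:,None]);P=P[d[ys,xs]>0]
        q=P-[.497,.029,0];a=np.radians(-3.3)
        tx=q[:,0]*np.cos(a)+q[:,1]*np.sin(a)-.051;ty=-q[:,0]*np.sin(a)+q[:,1]*np.cos(a)+.266
        print(cam,round(m['p'],2),len(P),'z 5/50/95',np.percentile(P[:,2],[5,50,95]).round(3),'tray x',np.percentile(tx,[2,50,98]).round(3),'y',np.percentile(ty,[2,50,98]).round(3))
```

```text
top 0.75 147 z 5/50/95 [0.01  0.013 0.015] tray x [-0.02   0.015  0.058] y [0.028 0.033 0.038]
top 0.56 246 z 5/50/95 [0.006 0.012 0.015] tray x [-0.027  0.01   0.055] y [0.035 0.042 0.048]
scene 0.67 93 z 5/50/95 [0.007 0.012 0.014] tray x [-0.027  0.013  0.051] y [0.051 0.055 0.059]
scene 0.64 46 z 5/50/95 [0.011 0.013 0.014] tray x [-0.024  0.002  0.046] y [0.035 0.04  0.044]
```

Run:
```python
from station import *
print(get_obs()['t']);print(finish_job())
```

```text
23.25
the job is handed in; nothing more can be done
None
```

I swept all three punches along the board and over its -y edge with the two half-open fingers, one at a time (c, then b, then a). I handed the job in at about 23 s; no verdict was given.

**Last checks:** Depth readings put three punches flat on the tray floor. Their top faces are at about 12–13 mm, and they lie at about 33, 42 and 55 mm in the tray's y, against a limit of 62 mm. No punch was left on the part of the board I could see. In the final pictures the hammer, tin and brush looked to be where they started.

**Failed or disagreed:**
- **Fingers on punch c:** on the first push the fingers rode up and briefly stood on punch c. I backed off and swept it again. It was not visibly lifted.
- **Detections:** neither camera reported all three punches in that last depth check. The top camera gave two and the scene camera two, one of them the same punch, so the count of three combines both. An earlier top-camera call did report three. The networks did not find the tin in the last top picture because the arm hid it; I judged it from the scene camera instead.
- **Copper plate:** I saw no contact with it and the paths stayed clear of it, but no reading measures that directly.

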